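Gauge a brass flat bar in the bench micrometer

TASK

Gauge the brass flat bar in the bench micrometer: lay it between the guide rails and slide it gently, under the spindle, fully home against the stop at the back. Then turn the ratchet cap on top clockwise (seen from above), without forcing the spindle, until the spindle closes on the bar and the cap slips; let it slip by about an eighth of a turn, less than a quarter turn in all, and let go, leaving the bar home and clamped. Leave the other things on the bench alone.

Things in the scene. Friction and masses are not known exactly. Their poses are not given: they have to be found in the camera images.
- bar: loose brass flat bar, 170 mm long, 14 mm wide and of unknown thickness, 7 to 9 mm, about 0.15 kg, lying flat on the worktop; origin at the centre of its underside, x along its length, z up. Both ends are alike; either may go in first.
- gauge: grey bench micrometer fixed to the worktop, base 155 x 70 x 12 mm; origin on the worktop under the spindle axis; z up, x the way the bar is pushed in (open mouth at -x, column at +x). A bar fully home lies along x with its nose at x = +30 mm, its centre at -55 mm, its outer part overhanging. The fixed arm over the anvil spans z 60 to 78 mm, x -14 to +60 mm, 28 mm wide.
- anvil (a point): point on the anvil under the spindle, 30 mm above the worktop, flush with the top of a steel rest 36 mm wide that runs from x = -80 to +30 mm (gauge axes). On the rest two guide rails, 4 mm high and 17 mm apart inside, run from x = -47 to -13 mm, their flared ends out to x = -55 mm.
- stop: steel stop plate on the front of the gauge's column, 20 mm wide, from 0.5 to 16.5 mm above the rest, 4 mm thick; origin at its lower edge's centre, its front face 2 mm in front of that (gauge x = +30 mm). Not to be pressed with more than about 20 N (25 N at most).
- spindle: non-turning steel spindle rod, 8 mm in diameter, that comes straight down on the anvil; origin at the centre of its flat lower tip, 14 to 21 mm above the rest at the start. It carries the thimble (aluminium, 20 mm in diameter, 42 to 66 mm above the tip) and the ratchet cap; all go up and down together. The ratchet presses it on the bar with about 22 N; never more than 45 N.
- ratchet_grip (a point): centre of the ratchet cap, 77 mm above the spindle's tip: dark steel knurled cap, 26 mm in diameter, 20 mm high, the topmost part of the micrometer. Turned clockwise from above it takes the thimble along (0.05 N m), which screws spindle, thimble and cap down 20 mm a turn; counter-clockwise raises them. An axial push of some 16 N on the cap can also drive the screw.
- ratchet (a joint): angle in rad by which the cap has slipped on the thimble, clockwise from above positive; 0 at the start and as long as the cap takes the thimble along. Once the spindle bears on the bar, thimble and spindle stop and the cap slips at 0.12 N m, no longer going down.
- wax_tube: bystander: upright green wax tube, 26 mm in diameter, 60 mm high; origin at the centre of its underside
- glass_dish: bystander: glass dish, 84 mm in diameter, 47 mm high; origin at the centre of its underside
- collet_3: bystander: steel collet lying down, 17 x 50 x 17 mm; origin at the centre of its underside
- matchbox: bystander: matchbox lying flat, 38 x 56 x 15 mm; origin at the centre of its underside
Not all that is in view belongs to the job. What is shaped like the gauge but orange is not meant.

How it is judged:
By the outcome, as a careful person would: the job done as asked, in the order asked, and still so for the second after the job is handed in, with the robot touching nothing.
It also fails if it takes over 72 s, if anything falls off the work surface, if the arm or the gripper's body presses on something with over 40 N, if the wrist force passes 120 N, or if a joint passes its speed limit or range.

ROBOT

A 6-joint arm with a two-finger parallel gripper is mounted at the origin on a cart in front of the work surface, level with it; the furniture and walls round the work are solid. World frame = base frame: x ahead of the robot, y to its left, z up, the work surface at z = 0. Lengths are in m, angles in rad, forces in N, time in s.
With the tool pointing down it reaches from about 0.275 to 0.825 m from the base axis. Payload 5.2 kg.
Tool frame: the origin (TCP) lies on the front face of the gripper's body, between the roots of the fingers; the fingertips stand 84 mm ahead of it and the grasp point (between the pads) lies robot.grip_depth ahead of it (robot.grip_depth is the distance from the TCP to the grasp point, in m); z points along the fingers, y is the line along which they close (so a half turn about z gives the same grasp; the last joint's range is limited). The gripper opens to 93 mm and grips with 3 to 60 N. Pads are 15 mm wide; open, the fingers measure 128 mm over their backs; the gripper's body (75 mm by 188 mm) begins 65 mm behind the grasp point.
Start: joints at [-1.454, 0.259, 1.535, -0, 1.348, -0.203], TCP at [0.173, -0.522, 0.303] pointing down, gripper open.
Joint ranges: [-3.14, 3.14], [-0.91, 2.08], [0.19, 2.58], [-1.22, 4.36], [0.22, 2.71], [-3.12, 3.12]. Speed limits (rad/s): [2.57, 2.57, 3.14, 3.14, 3.14, 3.14].

INTERFACE

Orientations are given as a rotation vector (axis times angle).
In Python, from bench import readout, vision, robot gives the robot as it stands.
- The arm moves only by the shell command python3 -m creep 'ROWS' [FORCE]. ROWS is JSON, a list of rows, each a list of 3 entries, a list of its own where there are three numbers: the shift along the tool's x, y, z in mm, then the turn, a rotation vector about the tool's x, y, z in rad, then the opening, from -1 (shut) to 1 (fully open). A call has 1 to 20 rows; each row shifts and turns the commanded pose from where the row before left it, along the tool's axes as they then stand; what a row does not reach is not made up. A row lasts 1/10 s, in which the tool goes at most 50 mm and 8.59 degrees, less where a joint would pass 70% of its speed; a pose out of reach is approached as far as the arm can. A call is refused whole if a number of a shift passes 50 or a number of a turn 0.15, either way. A call with a gripper value outside its range is refused whole. The fingers move at their own pace and stop on an object; FORCE is the grip in N (left out, the last holds). Time passes only in rows, so rows that do not move let the fingers close. It gives the time, the measured TCP pose, the force, the opening and the grip force at its end, in the units of the state.
- readout.read_state(): the state, without advancing time (a new reading comes with each control period).
- vision.read_camera(name): name is "scene" or "top" or "wrist"; returns a dict with "pixels" (420x560x3 uint8, red, green, blue), "K" (3x3 intrinsics, pixels), "R" (3x3) and "t" (3): a world point X has camera coordinates R X + t. Camera axes: x right, y down, z forward; pixel columns grow to the right and rows downward; lengths in m; the calibration is good to about 2 mm. A picture is of the moment at which its call begins. There is no depth.
- robot.close_job(): hands the job in; it is judged then, once.
The state is a dict: "clock": time; "q": joint angles; "dq": joint speeds; "effort": joint torques, N m; "tool_pos": TCP position; "orientation": TCP orientation; "ft_force": force on the tool from outside, world axes, zero at the start; "ft_torque": the same for the moment, N m; "gripper_width": finger opening in m; "finger_force": force on a finger pad.
Only numpy, scipy, OpenCV 4.12 (cv2) and the standard library are available. Lean on these libraries where they do the work, as an engineer would, in place of code of your own. Each camera call takes 0.05 s, during which the arm holds its last target. There are 200 camera calls.

## Working session

There is one attempt and no reset: what is moved stays moved. The work goes in short steps, Python scripts to look and compute and a shell command to move; the robot and the scene stay as the last step left them, time stands still between calls to the robot, and variables do not carry over. Pictures are saved under pics/ and viewed, at most 10 in all, crops included, and the job is handed in when it is done.

```bash
mkdir -p pics; ls
python3 - <<'E'
from bench import readout, vision, robot
import cv2,numpy as np
s=readout.read_state()
print({k:np.round(v,3) for k,v in s.items()}, robot.grip_depth)
for n in("scene","top"):
    c=vision.read_camera(n); cv2.imwrite(f"pics/{n}0.png",c["pixels"][:,:,::-1])
    np.savez(f"{n}0.npz",**c); print(n,c["K"].round(1).tolist(),c["R"].round(3).tolist(),c["t"].round(3).tolist())
E
```

```text
pics
{'clock': np.float64(0.0), 'q': array([-1.454,  0.259,  1.536,  0.   ,  1.348, -0.203]), 'dq': array([-0.   ,  0.   ,  0.001,  0.001, -0.001,  0.001]), 'effort': array([-1.0000e-03, -4.3731e+01, -2.8401e+01,  7.2000e-02,  4.1000e-02,
       -0.0000e+00]), 'tool_pos': array([ 0.173, -0.522,  0.302]), 'orientation': array([-3.1, -0.5, -0. ]), 'ft_force': array([0.313, 0.271, 0.34 ]), 'ft_torque': array([ 0.011, -0.026,  0.021]), 'finger_force': np.float64(0.0), 'gripper_width': np.float64(0.093)} 0.0653
scene [[402.5, 0.0, 283.3], [0.0, 402.5, 208.0], [0.0, 0.0, 1.0]] [[-0.735, -0.678, -0.006], [-0.287, 0.319, -0.903], [0.614, -0.662, -0.429]] [0.378, 0.273, 0.486]
top [[513.8, 0.0, 275.6], [0.0, 513.8, 206.5], [0.0, 0.0, 1.0]] [[-0.017, -1.0, -0.003], [-0.99, 0.017, -0.142], [0.142, 0.001, -0.99]] [-0.073, 0.56, 1.415]
```

View pics/scene0.png

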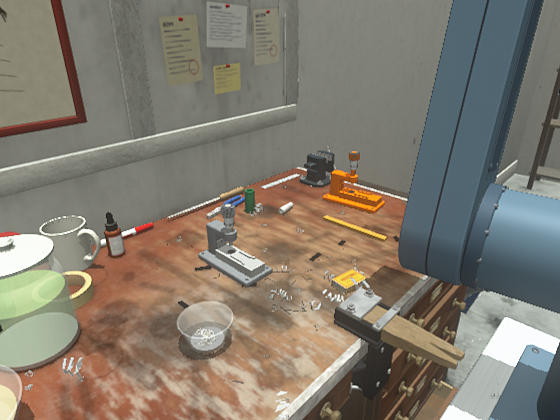

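View pics/top0.png

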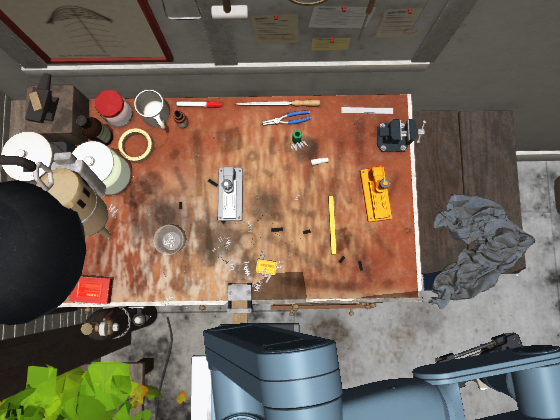

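The top view shows a grey gauge at (230,195) and an orange one at (377,193). The grey one is meant. The only brass bar is the yellow strip at (332,224), about 60 px or 165 mm long. The white strip at (367,110) is a ruler. I'll confirm in one enlarged crop.

```bash
cat > h.py <<'E'
import numpy as np,cv2
def ray(c,uv,z):
    K,R,t=c["K"],c["R"],c["t"]; d=R.T@np.linalg.solve(K,[uv[0],uv[1],1.]); o=-R.T@t
    return o+d*(z-o[2])/d[2]
def proj(c,X):
    p=c["K"]@(c["R"]@np.array(X,float)+c["t"]); return p[:2]/p[2]
def crop(img,x0,y0,w,h,s,fn):
    cv2.imwrite(fn,cv2.resize(img[y0:y0+h,x0:x0+w,::-1],None,fx=s,fy=s,interpolation=cv2.INTER_CUBIC))
E
python3 - <<'E'
import numpy as np,cv2
from h import *
c=np.load("top0.npz"); im=c["pixels"]; crop(im,205,150,140,110,5.5,"pics/crop1.png")
hsv=cv2.cvtColor(im,cv2.COLOR_RGB2HSV)
m=cv2.inRange(hsv,(22,150,120),(34,255,255)); m[:, :320]=0;m[:,345:]=0;m[:180]=0;m[265:]=0
r=cv2.minAreaRect(np.argwhere(m)[:,::-1].astype(np.float32)); b=cv2.boxPoints(r); print(r)
P=[ray(c,p,.008) for p in b]; print(np.round(P,4));
E
```

```text
((331.8541259765625, 221.90492248535156), (52.034183502197266, 4.430075645446777), 87.0643310546875)
[[ 0.5913 -0.2359  0.008 ]
 [ 0.5918 -0.2487  0.008 ]
 [ 0.4412 -0.2514  0.008 ]
 [ 0.4407 -0.2388  0.008 ]]
```

View pics/crop1.png

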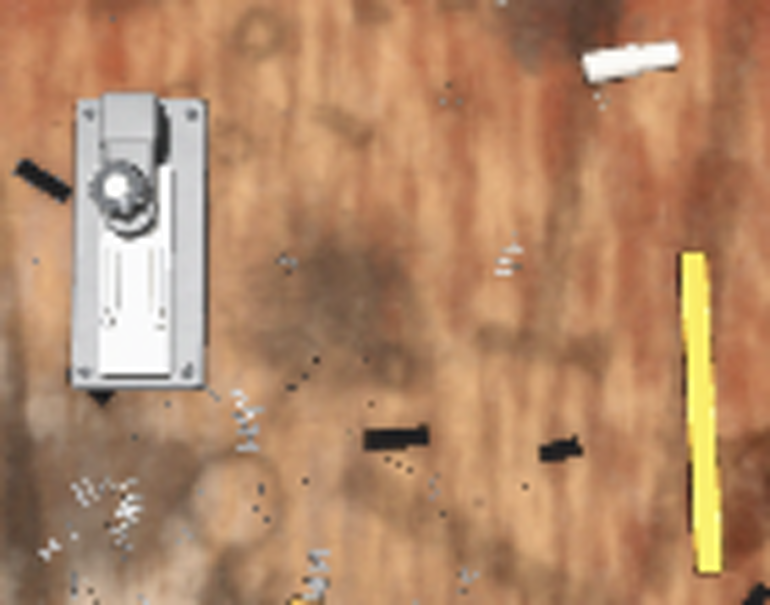

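Run:
```python
from h import *
c=np.load("top0.npz")
f=lambda u,v,z:ray(c,(205+u/5.5-.4,150+v/5.5-.4),z).round(4)
print("base",[f(*p,.012) for p in((77,99),(208,99),(206,388),(71,386))])
print("rest front",f(99,376,.03),f(170,376,.03))
print("rails in", [f(*p,.034) for p in((118,250),(118,312),(153,250),(153,312))])
print("cap",f(119,187,.145))
a,b=f(694,253,.008),f(709,572,.008);print("bar",a,b,np.linalg.norm(a-b),(a+b)/2,np.arctan2(*(a-b)[[1,0]]))
```

```text
base [array([0.6803, 0.0819, 0.012 ]), array([0.6791, 0.0124, 0.012 ]), array([0.5248, 0.0146, 0.012 ]), array([0.5271, 0.0852, 0.012 ])]
rest front [0.5299 0.0686 0.03  ] [0.5292 0.0319 0.03  ]
rails in [array([0.595 , 0.0582, 0.034 ]), array([0.5625, 0.0583, 0.034 ]), array([0.5947, 0.0401, 0.034 ]), array([0.5622, 0.0402, 0.034 ])]
cap [0.6071 0.0467 0.145 ]
bar [ 0.5925 -0.2431  0.008 ] [ 0.4247 -0.2455  0.008 ] 0.16781716241195357 [ 0.5086 -0.2443  0.008 ] 0.014301766182097156
```

```bash
python3 -m creep '[[[0,0,0],[0,0,0.102],1],[[0,0,0],[0,0,0.102],1],[[0,0,0],[0,0,0.102],1],[[38,-34,0],[0,0,0],1],[[38,-34,0],[0,0,0],1],[[38,-34,0],[0,0,0],1],[[38,-34,0],[0,0,0],1],[[38,-34,0],[0,0,0],1],[[38,-34,0],[0,0,0],1],[[38,-34,0],[0,0,0],1],[[38,-34,0],[0,0,0],1],[[0,0,25],[0,0,0],1],[[0,0,25],[0,0,0],1],[[0,0,25],[0,0,0],1],[[0,0,0],[0,0,0],1],[[0,0,0],[0,0,0],1]]'
python3 - <<'E'
from h import *
from bench import readout,vision
s=readout.read_state(); print(s["q"].round(3),s["tool_pos"].round(4),s["orientation"].round(4))
c=vision.read_camera("wrist"); np.savez("w1.npz",**c); cv2.imwrite("pics/w1.png",c["pixels"][:,:,::-1])
print(c["R"].round(3),c["t"].round(3), -c["R"].T@c["t"])
E
```

```text
clock: 1.7
tool_pos: [0.4672, -0.2512, 0.2277]
orientation: [-3.141, -0.022, 0.002]
ft_force: [0.6, 1.2, 0.2]
gripper_width: 0.0932
finger_force: 0.0
[-0.704  0.288  1.689  0.     1.166  0.853] [ 0.4672 -0.2512  0.2277] [-3.1406e+00 -2.1600e-02  1.5000e-03]
[[ 0.013 -1.     0.   ]
 [-0.969 -0.013  0.247]
 [-0.247 -0.003 -0.969]] [-0.259  0.439  0.432] [ 0.53582795 -0.25161431  0.30967071]
```

View pics/w1.png

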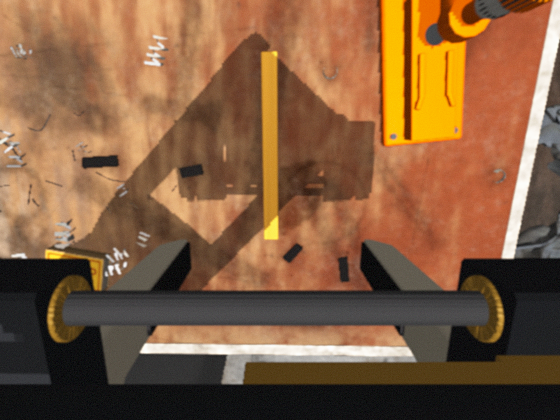

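The wrist view shows the bar ahead of the fingers, with ends at about (269,52) and (271,238). The orange gauge is at right and will be left alone.

Run:
```python
from h import *
c=np.load("w1.npz")
im=c["pixels"]; h=cv2.cvtColor(im,cv2.COLOR_RGB2HSV)
m=cv2.inRange(h,(18,120,90),(34,255,255)); m[:,:255]=0; m[:,290:]=0; m[:40]=0; m[245:]=0
for v in(60,100,150,200,230):
    u=np.where(m[v])[0]; print(v,u.min(),u.max())
v=np.where(m.any(1))[0]; print(v.min(),v.max())
for z in(.0,.008):
  a,b=ray(c,(269.5,v.min()),z),ray(c,(271.3,v.max()+1),z)
  print(z,a.round(4),b.round(4),np.linalg.norm(a-b),((a+b)/2).round(4),np.arctan2(*(a-b)[[1,0]]))
```

```text
60 262 276
100 263 276
150 263 276
200 264 277
230 264 278
51 239
0.0 [ 0.6    -0.2459  0.    ] [ 0.4249 -0.2492  0.    ] 0.17515433962247273 [ 0.5125 -0.2475  0.    ] 0.01914765490484225
0.008 [ 0.5984 -0.246   0.008 ] [ 0.4278 -0.2493  0.008 ] 0.17062942109567972 [ 0.5131 -0.2476  0.008 ] 0.01914765490484218
```

```bash
python3 -m creep '[[[9,-4.5,20],[0,0,0],0],[[0,0,25],[0,0,0],0],[[0,0,25],[0,0,0],-0.2],[[0,0,25],[0,0,0],-0.2],[[0,0,20],[0,0,0],-0.2],[[0,0,10],[0,0,0],-0.2],[[0,0,0],[0,0,0],-0.2],[[0,0,0],[0,0,0],-0.2]]'
```

```text
clock: 2.55
tool_pos: [0.477, -0.2474, 0.104]
orientation: [3.14, 0.021, 0.002]
ft_force: [-0.1, -0.7, -0.7]
gripper_width: 0.0378
finger_force: 0.0
```

```bash
python3 -m creep '[[[0,0,10],[0,0,0],-0.2],[[0,0,5],[0,0,0],-0.2],[[0,0,3],[0,0,0],-0.2],[[0,0,0],[0,0,0],-0.5],[[0,0,0],[0,0,0],-1],[[0,0,0],[0,0,0],-1],[[0,0,0],[0,0,0],-1],[[0,0,0],[0,0,0],-1],[[0,0,0],[0,0,0],-1]]' 30
```

```text
clock: 3.45
tool_pos: [0.4762, -0.2466, 0.0848]
orientation: [-3.141, -0.022, 0.0]
ft_force: [0.1, 0.9, -0.5]
gripper_width: 0.0135
finger_force: 30.0
```

```bash
python3 -m creep '[[[0,0,-10],[0,0,0],-1],[[0,0,-20],[0,0,0],-1],[[0,0,-20],[0,0,0.032],-1],[[-8,-20,-5],[0,0,0],-1],[[-10,-35,0],[0,0,0],-1],[[-10,-35,0],[0,0,0],-1],[[-10,-40,0],[0,0,0],-1],[[-10,-40,0],[0,0,0],-1],[[-10,-40,0],[0,0,0],-1],[[-8,-40,0],[0,0,0],-1],[[0,-30,0],[0,0,0],-1],[[0,-12,0],[0,0,0],-1],[[0,-4,0],[0,0,0],-1],[[0,0,0],[0,0,0],-1],[[0,0,0],[0,0,0],-1]]'
python3 - <<'E'
from h import *
from bench import readout,vision
s=readout.read_state(); print(s["q"].round(3),s["tool_pos"].round(4),s["orientation"].round(4))
c=vision.read_camera("wrist"); np.savez("w2.npz",**c); cv2.imwrite("pics/w2.png",cv2.resize(c["pixels"][:280,100:460,::-1],None,fx=2.1,fy=2.1,interpolation=cv2.INTER_CUBIC))
E
```

```text
clock: 4.95
tool_pos: [0.4161, 0.0495, 0.1398]
orientation: [3.141, -0.03, 0.0]
ft_force: [0.2, 0.0, -2.0]
gripper_width: 0.0137
finger_force: 30.0
[-0.149  0.221  2.05  -0.     0.87   1.441] [0.4161 0.0495 0.1398] [ 3.141e+00 -2.980e-02  4.000e-04]
```

View pics/w2.png

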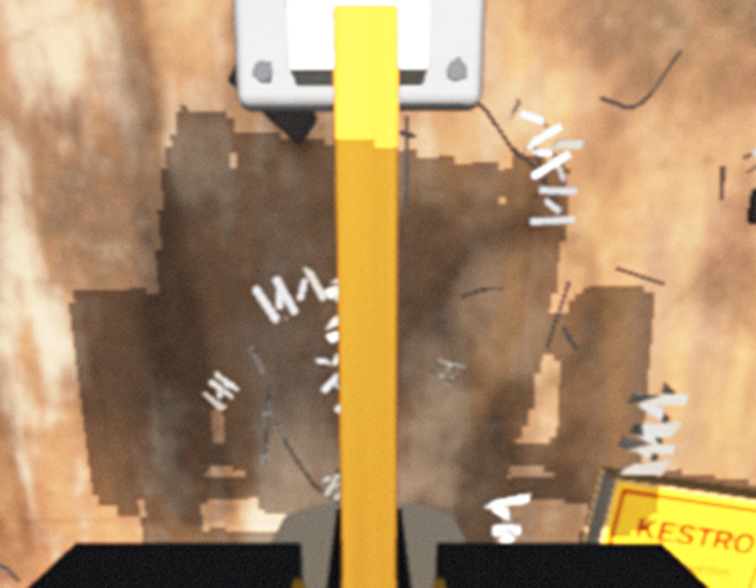

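The bar nose is at crop (366,8). The rest's front top edge runs from (289,72) to (430,72), with the base corners at about (240,100) and (483,103). I'll compute the lateral offset.

Run:
```python
from h import *
c=np.load("w2.npz")
f=lambda u,v,z:ray(c,(100+u/2.1-.25,v/2.1-.25),z)
zt=.1398-.0848+.008
for n,l,r,v,z in(("nose",335,397,8,zt),("bar",340,398,300,zt),("restfront",288,430,71,.03),("base",240,484,98,.012),("resttop",288,430,5,.03)):
    a,b=f(l,v,z),f(r,v,z); print(n,((a+b)/2).round(4),np.linalg.norm(a-b).round(4))
g=(.610,.0487)
```

```text
nose [0.5367 0.0463 0.063 ] 0.0129
bar [0.4774 0.0468 0.063 ] 0.0133
restfront [0.5333 0.0482 0.03  ] 0.0363
base [0.531  0.0476 0.012 ] 0.0688
resttop [0.5483 0.0479 0.03  ] 0.0355
```

```bash
python3 -m creep '[[[8,-1.7,10],[0,0,0],-1],[[8,0,10],[0,0,0],-1],[[0,0,3],[0,0,0],-1],[[0,0,0],[0,0,0],-1],[[0,0,0],[0,0,0],-1]]'
python3 - <<'E'
from h import *
from bench import readout,vision
s=readout.read_state(); print(s["tool_pos"].round(4),s["orientation"].round(4))
c=vision.read_camera("wrist"); np.savez("w3.npz",**c); cv2.imwrite("pics/w3.png",cv2.resize(c["pixels"][:150,180:380,::-1],None,fx=4,fy=4,interpolation=cv2.INTER_CUBIC))
E
```

```text
clock: 5.5
tool_pos: [0.4314, 0.0517, 0.1166]
orientation: [-3.141, 0.029, 0.002]
ft_force: [-0.1, 0.2, -2.3]
gripper_width: 0.0137
finger_force: 30.0
[0.4314 0.0517 0.1166] [-3.1414e+00  2.9100e-02  1.6000e-03]
```

View pics/w3.png

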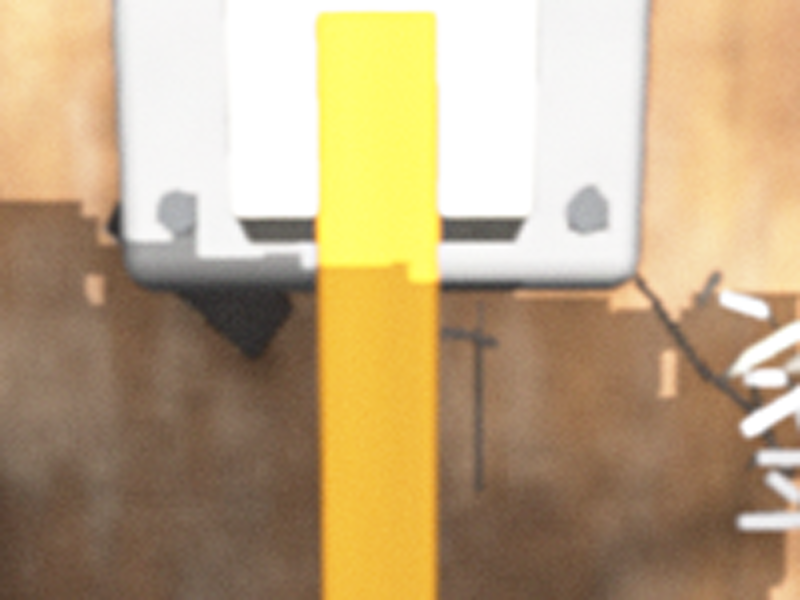

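```bash
python3 -m creep '[[[0,0.5,1.3],[0,0,0],-1],[[4,0,0],[0,0,0],-1],[[4,0,0],[0,0,0],-1],[[4,0,0],[0,0,0],-1],[[4,0,0],[0,0,0],-1],[[4,0,0],[0,0,0],-1],[[0,0,0],[0,0,0],-1]]' 15
```

```text
clock: 6.25
tool_pos: [0.4525, 0.0509, 0.1155]
orientation: [3.141, -0.029, 0.001]
ft_force: [-0.0, -0.1, -1.8]
gripper_width: 0.0136
finger_force: 15.0
```

```bash
python3 -m creep '[[[4,0,0],[0,0,0],-1],[[4,0,0],[0,0,0],-1],[[4,0,0],[0,0,0],-1],[[4,0,0],[0,0,0],-1],[[4,0,0],[0,0,0],-1],[[4,0,0],[0,0,0],-1],[[4,0,0],[0,0,0],-1],[[0,0,0],[0,0,0],-1]]'
python3 - <<'E'
from h import *
from bench import readout,vision
s=readout.read_state(); print(s["tool_pos"].round(4),s["ft_force"].round(2),s["ft_torque"].round(3))
c=vision.read_camera("scene"); np.savez("s2.npz",**c); a=cv2.resize(c["pixels"][195:295,185:285,::-1],None,fx=4,fy=4,interpolation=cv2.INTER_CUBIC)
c=vision.read_camera("wrist"); np.savez("w4.npz",**c); b=cv2.resize(c["pixels"][:200,180:380,::-1],None,fx=2,fy=2,interpolation=cv2.INTER_CUBIC)
cv2.imwrite("pics/w4.png",np.hstack([a,b]))
E
```

```text
clock: 7.05
tool_pos: [0.4804, 0.0504, 0.1155]
orientation: [3.141, -0.029, 0.001]
ft_force: [0.6, 0.6, -0.9]
gripper_width: 0.0136
finger_force: 15.0
[0.4804 0.0504 0.1155] [ 0.58  0.57 -0.86] [0.021 0.043 0.007]
```

View pics/w4.png

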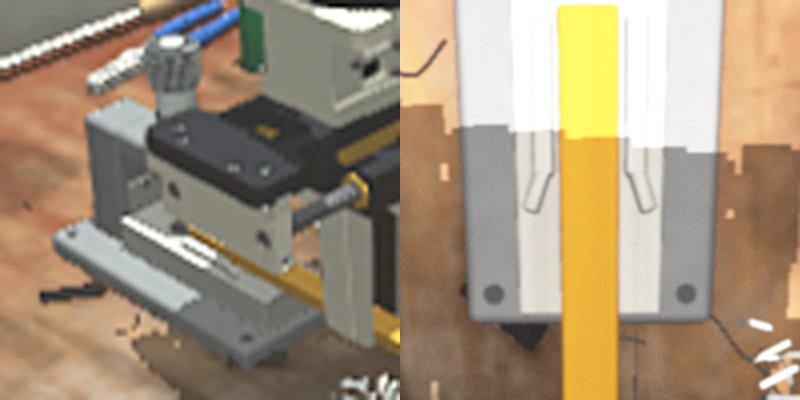

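The wrist half shows the bar (559–618) centred between the rails (553–625), with its nose just before the spindle. I'll continue.

```bash
python3 -m creep '[[[4,0,0],[0,0,0],-1],[[4,0,0],[0,0,0],-1],[[4,0,0],[0,0,0],-1],[[4,0,0],[0,0,0],-1],[[4,0,0],[0,0,0],-1],[[4,0,0],[0,0,0],-1],[[4,0,0],[0,0,0],-1],[[3,0,0],[0,0,0],-1],[[2,0,0],[0,0,0],-1],[[1,0,0],[0,0,0],-1],[[0,0,0],[0,0,0],-1]]'
python3 -m creep '[[[1,0,0],[0,0,0],-1],[[1,0,0],[0,0,0],-1],[[0,0,0],[0,0,0],-1]]' 10
```

```text
clock: 8.25
tool_pos: [0.5138, 0.0499, 0.1154]
orientation: [3.141, -0.029, 0.0]
ft_force: [1.3, 0.9, -1.2]
gripper_width: 0.0139
finger_force: 15.0
clock: 8.55
tool_pos: [0.5158, 0.0498, 0.1155]
orientation: [3.141, -0.029, 0.0]
ft_force: [0.1, -0.3, -2.0]
gripper_width: 0.0137
finger_force: 10.0
```

```bash
for i in 1; do python3 -m creep '[[[1,0,0.4],[0,0,0],-1],[[1,0,0],[0,0,0],-1],[[0,0,0],[0,0,0],-1]]' 10; done
python3 -m creep '[[[1,0,0],[0,0,0],-1],[[0,0,0],[0,0,0],-1]]'
python3 -m creep '[[[1,0,0],[0,0,0],-1],[[0,0,0],[0,0,0],-1]]'
```

```text
clock: 8.85
tool_pos: [0.5178, 0.0498, 0.1151]
orientation: [3.141, -0.029, 0.0]
ft_force: [0.1, 0.7, -1.3]
gripper_width: 0.0139
finger_force: 10.0
clock: 9.05
tool_pos: [0.5188, 0.0498, 0.1151]
orientation: [3.141, -0.029, 0.0]
ft_force: [0.7, -0.0, -1.4]
gripper_width: 0.0141
finger_force: 10.0
clock: 9.25
tool_pos: [0.5198, 0.0498, 0.1151]
orientation: [-3.141, 0.029, -0.0]
ft_force: [-0.5, 0.0, -1.2]
gripper_width: 0.0139
finger_force: 10.0
```

```bash
python3 -m creep '[[[1,0,0],[0,0,0],-1],[[0,0,0],[0,0,0],-1]]'
python3 -m creep '[[[0.7,0,0],[0,0,0],-1],[[0,0,0],[0,0,0],-1]]'
python3 -m creep '[[[0.7,0,0],[0,0,0],-1],[[0,0,0],[0,0,0],-1]]'
```

```text
clock: 9.45
tool_pos: [0.5208, 0.0498, 0.1151]
orientation: [3.141, -0.029, 0.0]
ft_force: [-0.1, 0.4, -1.5]
gripper_width: 0.014
finger_force: 10.0
clock: 9.65
tool_pos: [0.5215, 0.0497, 0.1151]
orientation: [-3.141, 0.029, -0.0]
ft_force: [0.7, 0.3, -1.9]
gripper_width: 0.0138
finger_force: 10.0
clock: 9.85
tool_pos: [0.5219, 0.0498, 0.115]
orientation: [-3.141, 0.029, 0.001]
ft_force: [-0.1, -0.1, -1.0]
gripper_width: 0.0143
finger_force: 10.0
```

```bash
python3 -m creep '[[[0.7,0,0],[0,0,0],-1],[[0,0,0],[0,0,0],-1]]'
python3 -m creep '[[[0.7,0,0],[0,0,0],-1],[[0,0,0],[0,0,0],-1]]'
python3 -m creep '[[[0.7,0,0],[0,0,0],-1],[[0,0,0],[0,0,0],-1]]'
```

```text
clock: 10.05
tool_pos: [0.522, 0.0498, 0.1148]
orientation: [-3.141, 0.028, 0.003]
ft_force: [-3.5, -0.1, -1.0]
gripper_width: 0.0137
finger_force: 10.0
clock: 10.25
tool_pos: [0.5221, 0.0498, 0.1147]
orientation: [-3.141, 0.028, 0.005]
ft_force: [-5.5, -0.1, 0.3]
gripper_width: 0.014
finger_force: 10.0
clock: 10.45
tool_pos: [0.5223, 0.0498, 0.1147]
orientation: [-3.141, 0.028, 0.007]
ft_force: [-7.6, -0.4, 3.9]
gripper_width: 0.0141
finger_force: 10.0
```

Contact with the stop at about 7.6 N, and the position agrees with the estimate. I'll release, rise and check.

```bash
python3 -m creep '[[[0,0,0],[0,0,0],-0.9],[[0,0,0],[0,0,0],-0.7],[[0,0,0],[0,0,0],-0.4],[[0,0,0],[0,0,0],-0.4],[[0,0,0],[0,0,0],-0.4],[[-1,0,-3],[0,0,0],-0.4],[[0,0,-15],[0,0,0],-0.4],[[0,0,-30],[0,0,0],-0.3],[[0,0,-40],[0,0,0],-0.3],[[0,0,-35],[0,0,0],-0.3],[[0,0,0],[0,0,0],-0.3],[[0,0,0],[0,0,0],-0.3]]'
python3 - <<'E'
from h import *
from bench import readout,vision
s=readout.read_state(); print(s["q"].round(3),s["tool_pos"].round(4),s["orientation"].round(4))
c=vision.read_camera("scene"); np.savez("s3.npz",**c); a=cv2.resize(c["pixels"][195:295,185:285,::-1],None,fx=4,fy=4,interpolation=cv2.INTER_CUBIC)
c=vision.read_camera("wrist"); np.savez("w5.npz",**c); b=cv2.resize(c["pixels"][:300,200:350,::-1],None,fx=2,fy=2,interpolation=cv2.INTER_CUBIC)
b=cv2.copyMakeBorder(b,0,0,0,100,0); a=cv2.copyMakeBorder(a,0,200,0,0,0)
cv2.imwrite("pics/w5.png",np.hstack([a,b]))
E
```

```text
clock: 11.65
tool_pos: [0.5235, 0.0497, 0.239]
orientation: [3.141, -0.029, 0.004]
ft_force: [-0.5, 0.0, 0.0]
gripper_width: 0.033
finger_force: 0.0
[-0.118  0.267  1.688  0.     1.184  1.471] [0.5235 0.0497 0.239 ] [ 3.1412 -0.0285  0.0041]
```

View pics/w5.png

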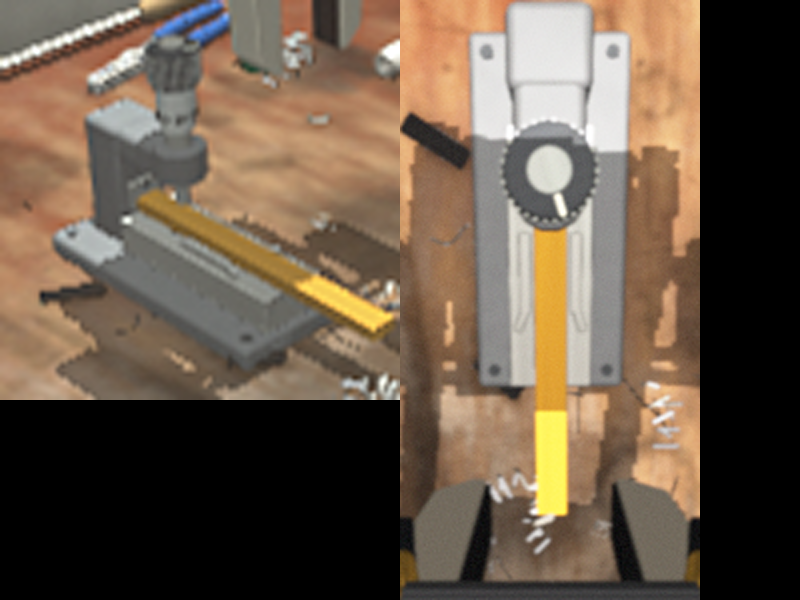

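The scene panel shows the bar lying on the rest with its nose at the column. In the wrist panel the cap face is at (549,169) and the bar tail at (552,515). I'll compute the cap position and check the home position.

Run:
```python
from h import *
c=np.load("w5.npz"); s=np.load("s3.npz"); t0=np.load("top0.npz")
f=lambda u,v,z:ray(c,(200+(u-400)/2-.25,v/2-.25),z)
print("tail",f(552,515,.038),"restfront",f(512,384,.03),f(591,384,.03),"base front",f(482,384,.012),f(622,382,.012))
print("base back corners",f(471,33,.012),f(629,33,.012))
for z in(.13,.135,.14):
    a,b=f(502,169,z),f(600,169,z);print("cap",z,f(550,169,z).round(4),"dia",np.linalg.norm(a-b).round(4))
# triangulate cap top: wrist (274.5,84.5), scene, top
obs=[(c,(274.4,84.3)),(s,(228.7,205.3)),(t0,(226.1,183.6))]
from scipy.optimize import least_squares
for o in(obs,obs[:2],obs[::2]):
    r=least_squares(lambda X:np.hstack([proj(k,X)-uv for k,uv in o]),[.61,.05,.13]); print(r.x.round(4),r.fun.round(1))
```

```text
tail [0.47376009 0.04867439 0.038     ] restfront [0.53460719 0.06572039 0.03      ] [0.5339234 0.0298096 0.03     ] base front [0.53135677 0.08134811 0.012     ] [0.53105229 0.01376257 0.012     ]
base back corners [0.68319459 0.07918678 0.012     ] [0.68195041 0.01202577 0.012     ]
cap 0.13 [0.6141 0.0469 0.13  ] dia 0.0269
cap 0.135 [0.6135 0.0469 0.135 ] dia 0.0262
cap 0.14 [0.6129 0.0469 0.14  ] dia 0.0255
[0.6139 0.0471 0.1297] [ 0.   0.4 -0.6  0.   0.6 -1.5]
[0.6141 0.047  0.1298] [ 0.1  0.1 -0.6 -0. ]
[0.6152 0.0472 0.1195] [-0.2  0.2  0.9 -1.2]
```

```bash
python3 -m creep '[[[30,0,0],[0,0,0],0.2],[[30,-0.4,0],[0,0,0],0.2],[[20,0,0],[0,0,0],0.2],[[8.5,0,0],[0,0,0],0.2],[[0,0,0],[0,0,-0.15],0.2],[[0,0,0],[0,0,-0.15],0.2],[[0,0,0],[0,0,-0.15],0.2],[[0,0,0],[0,0,-0.15],0.2],[[0,0,0],[0,0,-0.15],0.2],[[0,0,0],[0,0,-0.15],0.2],[[0,0,0],[0,0,-0.15],0.2],[[0,0,0],[0,0,-0.15],0.2],[[0,0,0],[0,0,-0.15],0.2],[[0,0,0],[0,0,-0.15],0.2],[[0,0,0],[0,0,-0.15],0.2],[[0,0,0],[0,0,-0.15],0.2]]'
python3 -m creep '[[[0,0,0],[0,0,-0.15],0.2],[[0,0,0],[0,0,-0.15],0.2],[[0,0,0],[0,0,-0.15],0.2],[[0,0,0],[0,0,-0.15],0.2],[[0,0,0],[0,0,-0.15],0.2],[[0,0,0],[0,0,-0.15],0.2],[[0,0,0],[0,0,-0.15],0.2],[[0,0,0],[0,0,-0.15],0.2],[[0,0,0],[0,0,-0.14],0.2],[[0,0,0],[0,0,0],0.2],[[0,0,0],[0,0,0],0.2]]'
python3 - <<'E'
from h import *
from bench import readout,vision
s=readout.read_state(); print(s["q"].round(3),s["tool_pos"].round(4),s["orientation"].round(4))
E
```

```text
clock: 13.35
tool_pos: [0.6104, 0.0486, 0.2366]
orientation: [-1.966, -2.447, 0.003]
ft_force: [-0.0, 0.2, -0.3]
gripper_width: 0.0558
finger_force: 0.0
clock: 14.45
tool_pos: [0.6109, 0.0486, 0.2372]
orientation: [-0.037, -3.139, -0.0]
ft_force: [1.3, 0.4, 0.6]
gripper_width: 0.0557
finger_force: 0.0
[-0.102  0.419  1.469 -0.     1.256 -1.65 ] [0.6109 0.0486 0.2372] [-3.6900e-02 -3.1395e+00 -3.0000e-04]
```

```bash
python3 -m creep '[[[-1,0,15],[0,0,0],0.2],[[0,0,15],[0,0,0],0.1],[[0,0,10],[0,0,0],-0.1],[[0,0,6],[0,0,0],-0.2],[[0,0,2],[0,0,0],-0.2],[[0,0,0],[0,0,0],-0.2]]'
python3 -m creep '[[[0,0,0],[0,0,0],-0.35],[[0,0,0],[0,0,0],-0.4],[[0,0,0],[0,0,0],-1],[[0,0,0],[0,0,0],-1],[[0,0,0],[0,0,0],-1],[[0,0,0],[0,0,0],-1]]' 8
python3 - <<'E'
from bench import readout
s=readout.read_state(); print(s["ft_force"].round(2),s["ft_torque"].round(3))
E
```

```text
clock: 15.05
tool_pos: [0.6127, 0.0485, 0.19]
orientation: [-0.032, -3.141, -0.0]
ft_force: [-0.9, 0.4, 0.6]
gripper_width: 0.0373
finger_force: 0.0
clock: 15.65
tool_pos: [0.6129, 0.0485, 0.1906]
orientation: [0.031, 3.14, 0.0]
ft_force: [-0.1, 1.2, 3.1]
gripper_width: 0.0254
finger_force: 8.0
[-0.15  1.18  3.14] [ 0.136 -0.127 -0.038]
```

```bash
cat > r.py <<'E'
from bench import readout
import numpy as np
a=[readout.read_state() for _ in range(3)]; s=a[-1]
print("f",s["ft_force"].round(1),"T",s["ft_torque"].round(3),"z",s["tool_pos"][2].round(4),"q6",s["q"][5].round(3))
E
python3 -m creep '[[[0,0,0],[0,0,0],-1],[[0,0,0.32],[0,0,0.1],-1],[[0,0,0.32],[0,0,0.1],-1],[[0,0,0.32],[0,0,0.1],-1],[[0,0,0.32],[0,0,0.1],-1]]' 18; python3 r.py
python3 -m creep '[[[0,0,0.32],[0,0,0.1],-1],[[0,0,0.32],[0,0,0.1],-1],[[0,0,0.32],[0,0,0.1],-1],[[0,0,0.32],[0,0,0.1],-1]]'; python3 r.py
```

```text
clock: 16.15
tool_pos: [0.6129, 0.0486, 0.1893]
orientation: [0.661, 3.07, 0.001]
ft_force: [0.4, 0.5, 4.7]
gripper_width: 0.0258
finger_force: 18.0
f [0.4 0.5 4.7] T [ 0.284 -0.155  0.064] z 0.1893 q6 -1.249
clock: 16.55
tool_pos: [0.613, 0.0487, 0.188]
orientation: [1.257, 2.878, 0.001]
ft_force: [-0.1, 1.7, 4.5]
gripper_width: 0.0255
finger_force: 18.0
f [-0.1  1.7  4.5] T [ 0.193 -0.16   0.031] z 0.188 q6 -0.849
```

```bash
for k in 1 2; do :; done; python3 -m creep '[[[0,0,0.32],[0,0,0.1],-1],[[0,0,0.32],[0,0,0.1],-1],[[0,0,0.32],[0,0,0.1],-1],[[0,0,0.32],[0,0,0.1],-1],[[0,0,0.32],[0,0,0.1],-1],[[0,0,0.32],[0,0,0.1],-1]]'|grep force; python3 r.py
python3 -m creep '[[[0,0,0.32],[0,0,0.1],-1],[[0,0,0.32],[0,0,0.1],-1]]'|grep force; python3 r.py
```

```text
ft_force: [0.3, 1.7, 4.7]
finger_force: 18.0
f [0.3 1.7 4.7] T [ 0.255 -0.133  0.052] z 0.1861 q6 -0.249
ft_force: [0.8, 1.7, 4.7]
finger_force: 18.0
f [0.8 1.7 4.7] T [ 0.2   -0.157 -0.01 ] z 0.1855 q6 -0.049
```

```bash
python3 -m creep '[[[0,0,0.32],[0,0,0.1],-1],[[0,0,0.32],[0,0,0.1],-1]]'|grep ft_force; python3 r.py
```

```text
ft_force: [0.6, 2.0, 3.8]
f [0.6 2.  3.8] T [ 0.212 -0.147  0.017] z 0.1848 q6 0.151
```

```bash
sed -i 's/print("f"/print("e6",s["effort"][5].round(3),"f"/' r.py; python3 -m creep '[[[0,0,0.32],[0,0,0.1],-1],[[0,0,0.32],[0,0,0.1],-1]]'|grep ft_force; python3 r.py
python3 -m creep '[[[0,0,0.32],[0,0,0.1],-1],[[0,0,0.32],[0,0,0.1],-1]]'|grep ft_force; python3 r.py
```

```text
ft_force: [0.1, 1.7, 3.7]
e6 -1.294 f [0.1 1.7 3.7] T [ 0.262 -0.134 -0.002] z 0.1842 q6 0.351
ft_force: [0.7, 2.0, 4.3]
e6 -1.294 f [0.7 2.  4.3] T [ 0.227 -0.168  0.024] z 0.1836 q6 0.551
```

```bash
python3 -m creep '[[[0,0,0.32],[0,0,0.1],-1],[[0,0,0.32],[0,0,0.1],-1]]'|grep ft_force; python3 r.py
```

```text
ft_force: [-0.1, 2.2, 6.0]
e6 -1.202 f [-0.1  2.2  6. ] T [ 0.216 -0.014  0.102] z 0.1832 q6 0.751
```

Contact signs: torque is up and the descent is held up. I'll keep turning without following down.

```bash
python3 -m creep '[[[0,0,0],[0,0,0.1],-1],[[0,0,0],[0,0,0.1],-1]]'|grep ft_force; python3 r.py
```

```text
ft_force: [-0.1, 0.7, 3.8]
e6 -1.206 f [-0.1  0.7  3.8] T [ 0.192 -0.133  0.107] z 0.1831 q6 0.951
```

```bash
python3 -m creep '[[[0,0,0],[0,0,0.1],-1],[[0,0,0],[0,0,0.1],-1],[[0,0,0],[0,0,0.1],-1],[[0,0,0],[0,0,0.1],-1],[[0,0,0],[0,0,0.1],-1],[[0,0,0],[0,0,0],-1]]'|grep ft_force; python3 r.py
python3 -m creep '[[[0,0,0],[0,0,0],-0.8],[[0,0,0],[0,0,0],-0.6],[[0,0,0],[0,0,0],-0.3],[[0,0,0],[0,0,0],0],[[0,0,0],[0,0,0],0.2],[[0,0,0],[0,0,0],0.2],[[0,0,-5],[0,0,0],0.2],[[0,0,-15],[0,0,0],0.2],[[0,0,-20],[0,0,0],0.2],[[0,0,-30],[0,0,0],0.2],[[0,0,-30],[0,0,0],0.2],[[0,0,0],[0,0,0],0.2],[[0,0,0],[0,0,0],0.2]]'
python3 - <<'E'
from h import *
from bench import vision
c=vision.read_camera("scene"); np.savez("s6.npz",**c); a=cv2.resize(c["pixels"][195:295,185:285,::-1],None,fx=4,fy=4,interpolation=cv2.INTER_CUBIC)
c=vision.read_camera("wrist"); np.savez("w6.npz",**c); b=cv2.resize(c["pixels"][:,:,::-1],(400,300)); a2=a
c=vision.read_camera("top"); np.savez("t6.npz",**c); t=cv2.resize(c["pixels"][150:250,200:300,::-1],(300,300),interpolation=cv2.INTER_CUBIC)
a=cv2.copyMakeBorder(a,0,200,0,0,0); t=cv2.copyMakeBorder(t,0,0,0,100,0)
cv2.imwrite("pics/w6.png",np.hstack([a,np.vstack([b,t])]))
E
```

```text
ft_force: [0.8, 0.4, 4.7]
e6 1.051 f [0.8 0.4 4.7] T [ 0.197 -0.104  0.006] z 0.1832 q6 1.448
clock: 20.25
tool_pos: [0.6128, 0.0485, 0.2833]
orientation: [3.141, 0.034, 0.003]
ft_force: [0.6, 0.3, -0.1]
gripper_width: 0.0558
finger_force: 0.0
```

View pics/w6.png

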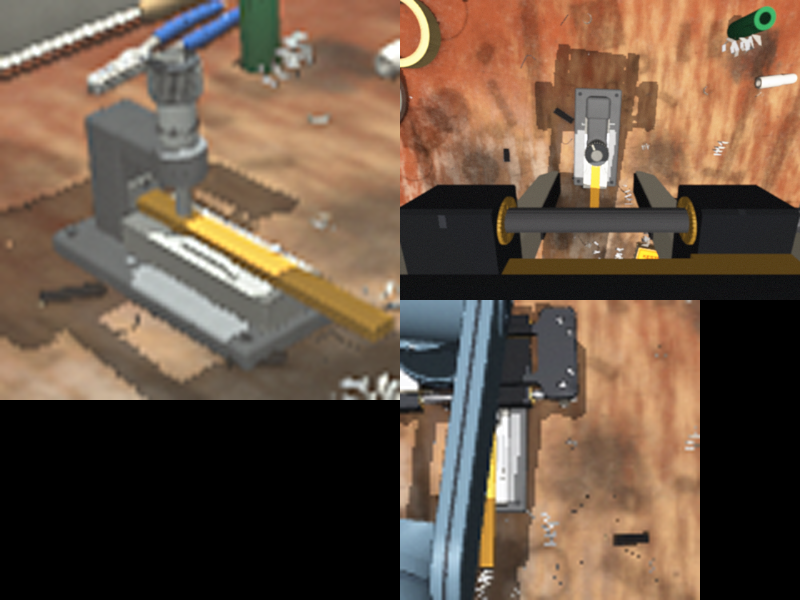

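The scene panel shows the spindle down on the bar, with the bar still in place. I'll check the cap's white mark to confirm how far it turned; it pointed down and slightly right before.

Run:
```python
from h import *
c=np.load("w6.npz"); crop(c["pixels"],235,150,80,140,4,"pics/cap6.png")
```

```text
(no output)
```

View pics/cap6.png

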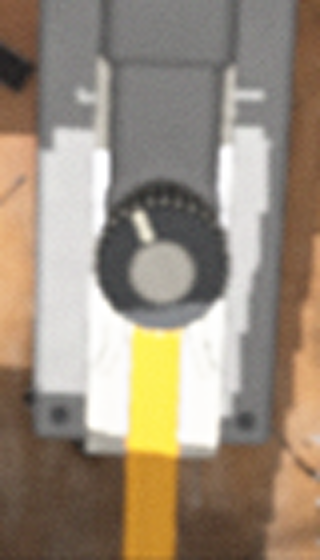

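The mark turned about 177°, which matches the 3.10 rad the wrist turned, so the fingers did not slip on the cap. The spindle came down about 7.4 mm (2.3 rad), so the ratchet slipped about 0.77 rad, roughly an eighth of a turn. I'm handing in.

```bash
python3 -c "
from bench import robot; print(robot.close_job())"
```

```text
the job is handed in; nothing more can be done
None
```

The bar is home against the stop and clamped under the spindle, the ratchet slipped about an eighth of a turn by my estimate, and the job is handed in at about 20 s (no verdict was shown).

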